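# Bleed the airbrush compressor and take its filter out for washing

### The arm

A 7-joint arm with a two-finger parallel gripper is mounted at the origin on the work surface; the furniture and walls round the work are solid. World frame = base frame: x ahead of the robot, y to its left, z up, the work surface at z = 0. Lengths are in m, angles in rad, forces in N, time in s.
With the tool pointing down it reaches from about 0.425 to 0.875 m from the base axis. Payload 9.9 kg.
Tool frame: the origin (TCP) lies where the fingers leave the gripper's body, on its centre line; the fingertips stand 73 mm ahead of it and the grasp point (between the pads) lies 54 mm ahead of it; z points along the fingers, y is the line along which they close (so a half turn about z gives the same grasp; the last joint's range is limited). The gripper opens to 85 mm and grips with 20 to 120 N. Pads are 22 mm wide; open, the fingers measure 114 mm over their backs; the gripper's body (76 mm by 85 mm) begins 54 mm behind the grasp point. The pads swing forward as they close: fully open they stand 13 mm farther back than shut.
Start: joints at [1.25, 0.576, 0.025, 1.437, -0.015, 1.129, -0.057], TCP at [0.158, -0.656, 0.304] pointing down, gripper open.
Joint ranges: [-2.76, 2.76], [-0.34, 2.15], [-1.52, 1.57], [0.19, 2.46], [-1.09, 4.23], [0.17, 1.99], [-2.82, 2.82]. Speed limits (rad/s): [2.22, 2.22, 3.01, 3.01, 3.14, 3.14, 3.14].

### API

Orientations are given as a unit quaternion [w, x, y, z].
In Python, from plant import * gives the robot as it stands.
- The arm moves only by the tool step_arm, never from a script. Its arguments are lists of equal length, an entry for each row: "offset": the shift along the tool's x, y, z normalised to -1 to 1, where 1 is 0.05 m, a list of three; "yaw": the turn about the tool's z normalised to -1 to 1, where 1 is 120 degrees. A call has 1 to 20 rows; each row shifts and turns the commanded pose from where the row before left it, along the tool's axes as they then stand; what a row does not reach is not made up. A row lasts 1/8 s, in which the tool goes at most 62.5 mm and 10.7 degrees, less where a joint would pass 70% of its speed; a pose out of reach is approached as far as the arm can. A call with a number of a shift or a turn outside -1 to 1 is refused whole. A call with a gripper value outside its range is refused whole. "hand" is the closure, from 0 (fully open) to 1 (shut), set as the call begins (left out, the last holds). The fingers move at their own pace and stop on an object; "newtons" is the grip in N (left out, the last holds). Time passes only in rows, so rows that do not move let the fingers close. It gives the time, the measured TCP pose, the force, the opening and the grip force at its end, in the units of the state.
- sense(): the state, without advancing time (a new reading comes with each control period).
- snapshot(name): name is "scene" or "side" or "wrist"; returns a dict with "image" (400x640x3 uint8, red, green, blue), "camera_matrix" (3x3 intrinsics, pixels), "cam_to_world" (4x4, takes a point from camera to world coordinates). Camera axes: x right, y up, looking along -z (the intrinsics and any distortion apply to the point x, -y, -z); pixel columns grow to the right and rows downward; lengths in m; the calibration is good to about 2 mm. The wrist camera is an equidistant fisheye: a pixel r from the principal point sees the ray r / f radians off the axis. A picture is of the moment at which its call begins. There is no depth.
- job_done(): hands the job in; it is judged then, once.
Trained networks look in a picture, given as the dict that the camera call returned (one of the last four; its "shot" number tells which), for a name from the list of things; names that differ only in an ending like _2 or _b are one class to them, and where a whole thing is asked for, a point or a joint stands for the part that bears it (a point fixed in the world has none). Each returns a list of dicts, best first, with "confidence" (0 to 1); they miss things now and then, are a little off and sometimes report something else, mostly with a low value. They report only what shows in the picture. A call takes as long as a camera call. They do not tell look-alikes from the thing itself.
- cut_out(target, picture): "mask" (400x640 bool, what is visible of it) and "rect" ([left, top, right, bottom] in pixels, round what is visible of it).
The state is a dict: "t": time; "joint_positions": joint angles; "joint_velocities": joint speeds; "effort": joint torques, N m; "position": TCP position; "eef_rot": TCP orientation; "wrist_force": force on the tool from outside, world axes, zero at the start; "moment": the same for the moment, N m; "width": opening from 0.0 (shut) to 1.0 (fully open); "gripper_force": force on a finger pad.
Only numpy, scipy, OpenCV 4.12 (cv2) and the standard library are available. Lean on these libraries where they do the work, as an engineer would, in place of code of your own. Each camera call takes 0.05 s, during which the arm holds its last target. There are 200 camera calls.

### The job

First bleed the airbrush compressor: push its black ball lever over towards the blue dot, hold it there for two seconds and let it spring back upright (never push it towards the red dot). Then swing the orange tab aside, either way, until it is fully clear of the filter panel, lift the panel out of its well by the black bar, and lay it gently, flat and bar upwards, inside the white tray. Leave the tab turned aside and do not disturb the two jars and the bottle that stand round the compressor.

Things in the scene. Friction and masses are not known exactly. Their poses are not given: they have to be found in the camera images.
- unit: the airbrush compressor, a fixed low white housing 116 x 244 x 50 mm (its x, y, z); origin at the centre of its underside, on the table; its front (dial, switch) faces its -x, +y is its left end. On its flat top (z 50 mm): lever at (0, 75) mm, filter well centred at (0, -35) mm, tab pivot at (0, -97) mm of its own x, y axes
- lever (a joint): black ball lever, an upright 7 mm stick that tilts sideways about a level axis 60 mm above the unit's underside; 0 = upright, positive (rad) = tilted towards the blue dot (the unit's +y), negative = towards the red dot; stops at +-0.6; a spring (0.5 N m/rad, about 4 to 5 N at the ball when tilted 0.5) returns it to 0. To bleed, tilt it beyond 0.4
- lever_ball (a point): centre of the lever's black ball, 18 mm diameter, 62 mm from the lever's axis, 122 mm above the unit's underside when upright; moves with the lever
- vent_dot (a point): the blue dot (13 mm) on the unit's top, 31 mm to the unit's +y side of the lever's foot; the red dot lies as far on the other side
- tab (a joint): orange swing tab on a stiff upright pivot (about 1 N at the peg turns it; it stays where left); 0 = pointing straight in over the filter's edge (the unit's +y), positive (rad) = counter-clockwise seen from above, so the peg moves towards the unit's -x; stops at +-1.65. It clears the panel from about 1.15 either way; turn it to about 1.4 to be safe; aside means beyond 1.1
- tab_peg (a point): middle of the tab's upright orange peg, 11 mm diameter, from 55 to 76 mm above the unit's underside (this point at 65 mm); 32 mm from the pivot; moves with the tab. The tab itself is a bar 14 mm wide, 5 mm thick, 38 mm long from the pivot, its underside 2 mm above the filter panel
- tab_hinge (a point): point on the tab's upright pivot axis, at the peg's mid height; fixed to the unit, with the unit's axes
- panel_center (a point): centre of the loose filter panel's plate: grey frame with white pleats, 70 x 84 x 12 mm (its x, y, z), about 0.12 kg; it starts in the compressor's well (75 x 89 mm opening, 14 mm deep) with its axes along the unit's and its top 2 mm below the unit's top. The panel's underside is 6 mm below this point
- panel_bar (a point): middle of the panel's black grip bar, 12 mm thick (panel x), 24 mm long (panel y), standing 24 mm above the plate (12 to 36 mm above the panel's underside), 18 mm above panel_center
- tray: white melamine tray, fixed, 260 x 142 x 14 mm (its x, y, z); origin at the centre of its underside, on the table; inner floor 2 to 5 mm above the table, flat for about 230 x 102 mm; it and the scale exchange places from run to run
- scale: kitchen scale with a black display and a white weighing plate, fixed, 184 x 152 x 26 mm; origin at the centre of its underside; not used
- panel: the same filter panel as a whole, its origin at the centre of its underside
- gold_jar_mid (a point): small squat jar with white screw lid and gold contents, 42 mm wide, 42 mm tall; bystander; this point is half-way up on its axis
- sprinkle_pink_mid (a point): clear jar of pink sprinkles with a white lid, 47 mm wide, 63 mm tall; bystander; this point is half-way up on its axis
- gel_lilac_mid (a point): slim white dropper bottle with a lilac label and pointed cap, 33 mm wide, 116 mm tall; bystander; this point is half-way up on its axis
Not all that is in view belongs to the job. Leave any turquoise look-alike of the panel alone.

How it is judged:
By the outcome, as a careful person would: the job done as asked, in the order asked, and still so for the second after the job is handed in, with the robot touching nothing.
It also fails if it takes over 54 s, if anything falls off the work surface, if the arm or the gripper's body presses on something with over 40 N, if the wrist force passes 120 N, or if a joint passes its speed limit or range.

## Working session

There is one attempt and no reset: what is moved stays moved. The work goes in short steps, Python scripts to look and compute and a tool call to move; the robot and the scene stay as the last step left them, time stands still between calls to the robot, and variables do not carry over. Pictures are saved under pics/ and viewed, at most 12 in all, crops included, and the job is handed in when it is done.

Besides the shell and the picture viewer there is one more tool, called as name(argument=value, ...) on one line, values as JSON. step_arm: Moves the arm, as the interface text tells. Its arguments: {"type":"object","properties":{"offset":{"type":"array"},"yaw":{"type":"array"},"hand":{"type":"number"},"newtons":{"type":"number"}},"required":["offset","yaw"]}

```bash
mkdir -p pics; cat > h.py <<'E'
from plant import *
import numpy as np, cv2
def ray(p,u,v,wrist=False):
    K=np.array(p["camera_matrix"]);T=np.array(p["cam_to_world"])
    x=(u-K[0,2])/K[0,0];y=(v-K[1,2])/K[1,1]
    if wrist:
        r=np.hypot(x,y);s=np.sin(r)/r if r>1e-9 else 1;d=np.array([x*s,-y*s,-np.cos(r)])
    else: d=np.array([x,-y,-1])
    return T[:3,3],T[:3,:3]@d
def atz(p,u,v,z,w=False):
    o,d=ray(p,u,v,w);return o+d*(z-o[2])/d[2]
def proj(p,X,w=False):
    K=np.array(p["camera_matrix"]);T=np.array(p["cam_to_world"])
    c=T[:3,:3].T@(np.array(X)-T[:3,3]);c=np.array([c[0],-c[1],-c[2]])
    if w:
        r=np.hypot(c[0],c[1]);th=np.arctan2(r,c[2]);q=c[:2]/max(r,1e-9)*th
    else: q=c[:2]/c[2]
    return K[0,0]*q[0]+K[0,2],K[1,1]*q[1]+K[1,2]
def save(p,n): cv2.imwrite("pics/%s.png"%n,p["image"][:,:,::-1])
def cen(p,n):
    r=cut_out(n,p)
    out=[]
    for d in r[:2]:
        v,u=np.nonzero(d["mask"]);out.append((round(d["confidence"],2),round(u.mean(),1),round(v.mean(),1),[int(a) for a in d["rect"]]))
    return out
E
python3 - <<'E'
from h import *
print(sense())
a=snapshot("scene");b=snapshot("side");save(a,"a0");save(b,"b0")
cv2.imwrite("pics/ab.png",np.vstack([a["image"],b["image"]])[:,:,::-1][:, :])
for p,nm in((a,"scene"),(b,"side")):
    print(nm,np.round(p["cam_to_world"],3).tolist())
    for n in ["unit","lever_ball","vent_dot","tab_peg","panel_bar","panel","tray","scale","gold_jar_mid","sprinkle_pink_mid","gel_lilac_mid"]: print(n,cen(p,n))
E
```

```text
{'t': 0.0, 'joint_positions': array([ 1.25021595,  0.5765377 ,  0.02479682,  1.43792972, -0.01501145,
        1.12901945, -0.05648992]), 'joint_velocities': array([ 2.23705359e-03, -7.28189662e-04, -8.00494977e-04,  8.75421881e-04,
        7.23302332e-04, -9.69327528e-05, -7.47588101e-05]), 'effort': array([ 9.44839854e-06, -7.65774250e+01,  2.25030430e+00, -2.85973227e+01,
        1.53186894e-02,  1.27677637e-02,  1.54397039e-06]), 'position': array([ 0.15829414, -0.65581765,  0.30303008]), 'eef_rot': array([-8.45825174e-04,  9.92995055e-01,  1.18152817e-01, -1.27757331e-04]), 'wrist_force': array([ 0.29448487, -0.58554211,  0.35126536]), 'moment': array([-0.03289225,  0.00975725,  0.049557  ]), 'gripper_force': 0.0, 'width': 0.9997630205233063}
scene [[-0.569, 0.391, -0.724, -0.571], [-0.822, -0.283, 0.493, 0.549], [-0.012, 0.876, 0.483, 0.83], [0.0, 0.0, 0.0, 1.0]]
unit [(0.89, np.float64(297.6), np.float64(225.4), [260, 200, 337, 250])]
lever_ball [(0.49, np.float64(318.9), np.float64(210.5), [316, 207, 322, 214]), (0.38, np.float64(280.0), np.float64(208.9), [274, 205, 285, 214]
[... 1539 characters left out ...]
.8), [307, 206, 337, 232]), (0.59, np.float64(371.0), np.float64(147.2), [358, 139, 381, 157])]
tray [(0.66, np.float64(371.8), np.float64(191.8), [329, 167, 409, 214]), (0.41, np.float64(322.5), np.float64(217.0), [308, 206, 335, 229])]
scale [(0.68, np.float64(284.2), np.float64(351.9), [236, 307, 333, 396])]
gold_jar_mid [(0.63, np.float64(306.7), np.float64(185.9), [301, 179, 312, 197])]
sprinkle_pink_mid [(0.83, np.float64(352.4), np.float64(243.9), [344, 229, 358, 256]), (0.57, np.float64(313.8), np.float64(232.8), [278, 193, 348, 265])]
gel_lilac_mid [(0.86, np.float64(332.2), np.float64(269.3), [325, 254, 338, 285]), (0.35, np.float64(329.4), np.float64(205.4), [328, 202, 333, 210])]
```

View pics/a0.png

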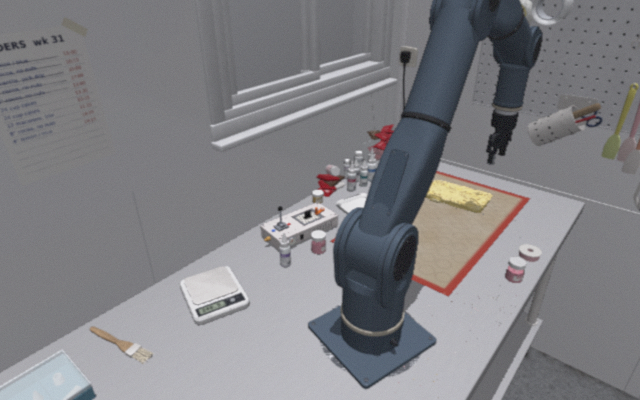

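View pics/b0.png

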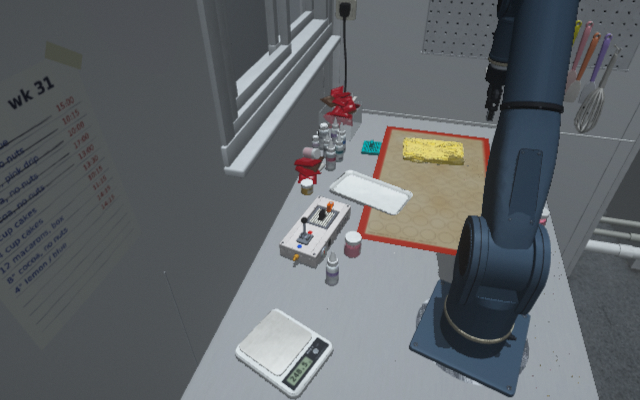

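The scene view shows the compressor at about (298,225), the tray behind it at (353,202) and the scale at (213,294). In the side view the compressor is at (314,232), with the lever at (304,226) and the peg at (330,206). There are two candidates for the panel there. The one in the well at (322,217) is grey and white with a black bar, which fits the description. The turquoise one at (371,147) is the look-alike.

```bash
python3 - <<'E'
from h import *
a=snapshot("scene");b=snapshot("side")
def big(p,x0,y0,x1,y1): return cv2.resize(p["image"][y0:y1,x0:x1],None,fx=5,fy=5,interpolation=cv2.INTER_CUBIC)
A=big(a,250,185,400,260)[:, :750];B=big(b,270,160,420,220+60)
cv2.imwrite("pics/ca.png",A[:,:,::-1]);cv2.imwrite("pics/cb.png",B[:,:,::-1])
for n,u,v,z in [("unit",314,232.7,.03),("panel",322.4,217,.045),("ball",304,222,.122),("peg",330,205,.065),("tray",371.8,191.8,.005),("pink",352.4,244,.031),("gel",332,269,.058),("gold",306.7,186,.021),("scale",284,352,.02)]:
    print(n,np.round(atz(b,u,v,z),3))
for n,u,v,z in [("unit",297.6,225.4,.03),("panel",306.7,216.6,.045),("ball",280,209,.122),("peg",318.5,210.8,.065),("pink",318,241.5,.031),("gel",284.6,251.7,.058),("gold",317.6,196,.021)]:
    print(n,np.round(atz(a,u,v,z),3))
E
```

```text
unit [ 0.483 -0.083  0.03 ]
panel [ 0.488 -0.141  0.045]
ball [ 0.478 -0.023  0.122]
peg [ 0.484 -0.181  0.065]
tray [ 0.428 -0.377  0.005]
pink [ 0.364 -0.096  0.031]
gel [0.359 0.036 0.058]
gold [ 0.627 -0.278  0.021]
scale [0.351 0.274 0.02 ]
unit [ 0.487 -0.098  0.03 ]
panel [ 0.496 -0.141  0.045]
ball [ 0.479 -0.03   0.122]
peg [ 0.476 -0.177  0.065]
pink [ 0.368 -0.099  0.031]
gel [0.351 0.034 0.058]
gold [ 0.629 -0.279  0.021]
```

View pics/cb.png

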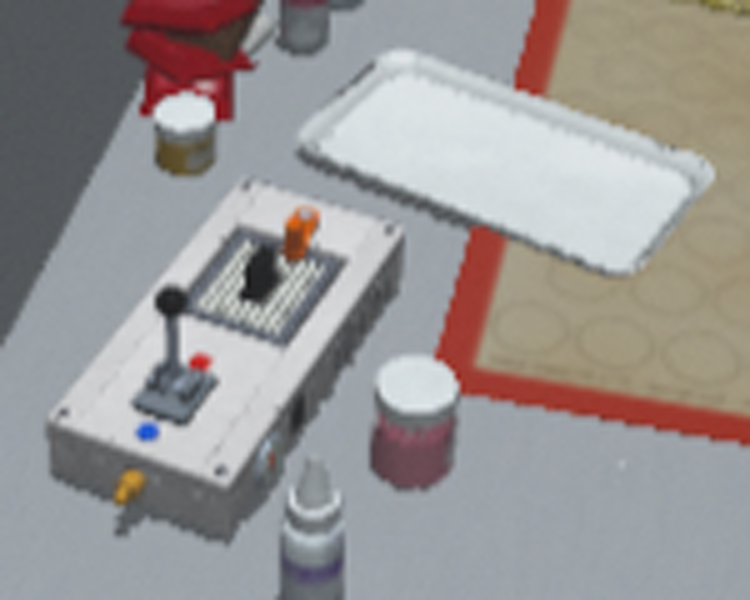

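The crop confirms that the grey and white panel with the black bar sits in the well. Within the crop the bar is at (262,272), the ball at (172,298), the blue dot at (148,432), the red dot at (200,362) and the peg at (303,230). The turquoise panel is outside this crop.

```bash
python3 - <<'E'
from h import *
b=snapshot("side")
f=lambda x,y,z: np.round(atz(b,270+x/5,160+y/5,z),3)
for n,x,y,z in [("c-x+y",228,490,.05),("c+x+y",50,422,.05),("c+x-y",245,183,.05),("c-x-y",405,230,.05),("ball",172,298,.122),("blue",148,432,.05),("red",200,362,.05),("bar",262,272,.060),("pegtop",310,213,.076),("t1",395,55,.014),("t2",712,165,.014),("t3",628,272,.014),("t4",300,145,.014),("pink",415,375,.063),("gold",185,110,.042),("geltop",315,462,.116)]: print(n,f(x,y,z))
from scipy.optimize import least_squares
P=[]
L=[((-.058,.122,.05),(228,490)),((.058,.122,.05),(50,422)),((.058,-.122,.05),(245,183)),((-.058,-.122,.05),(405,230)),((0,.075,.122),(172,298)),((0,.106,.05),(148,432)),((0,.044,.05),(200,362)),((0,-.035,.06),(262,272))]
def r(q):
    x,y,t=q;c,s=np.cos(t),np.sin(t)
    return np.ravel([np.subtract(proj(b,(x+c*p[0]-s*p[1],y+s*p[0]+c*p[1],p[2])),(270+u/5,160+v/5)) for p,(u,v) in L])
o=least_squares(r,[.48,-.1,0]);print(o.x,np.round(o.fun,1))
E
```

```text
c-x+y [0.419 0.017 0.05 ]
c+x+y [0.531 0.022 0.05 ]
c+x-y [ 0.543 -0.217  0.05 ]
c-x-y [ 0.434 -0.225  0.05 ]
ball [ 0.482 -0.032  0.122]
blue [0.479 0.002 0.05 ]
red [ 0.483 -0.061  0.05 ]
bar [ 0.485 -0.137  0.06 ]
pegtop [ 0.478 -0.182  0.076]
t1 [ 0.546 -0.438  0.014]
t2 [ 0.303 -0.428  0.014]
t3 [ 0.311 -0.297  0.014]
t4 [ 0.554 -0.31   0.014]
pink [ 0.365 -0.1    0.063]
gold [ 0.623 -0.274  0.042]
geltop [0.359 0.032 0.116]
[ 0.48338336 -0.10287279  0.05453273] [ 0.2 -0.3 -1.2 -0.5 -0.5 -1.3  0.8 -0.3  0.1  1.1  0.2  0.5  0.3  0.6
  0.2 -0.2]
```

step_arm(offset=[[0, 0, 0], [0, 0, 0], [0, 0, 0], [0, 0, 0], [0, 0, 0], [0, 0, 0], [0, 0, 0], [0, 0, 0]], yaw=[-0.083, -0.083, -0.083, -0.083, -0.083, -0.083, -0.083, -0.083], hand=1, newtons=30)

```text
t: 2.35
position: [0.1583, -0.6562, 0.3039]
eef_rot: [-0.0, 0.685, 0.729, -0.0]
wrist_force: [0.8, 0.1, -0.7]
width: -0.002
gripper_force: 0.0
```

step_arm(offset=[[0.76, 0.475, 0], [0.76, 0.475, 0], [0.76, 0.475, 0], [0.76, 0.475, 0], [0.76, 0.475, 0], [0.76, 0.475, 0], [0.76, 0.475, 0], [0.76, 0.475, 0], [0.76, 0.475, 0], [0.76, 0.475, 0], [0.76, 0.475, 0], [0.76, 0.475, 0], [0.76, 0.475, 0], [0.76, 0.475, 0], [0.76, 0.475, 0]], yaw=[0, 0, 0, 0, 0, 0, 0, 0, 0, 0, 0, 0, 0, 0, 0])

```text
t: 4.22
position: [0.4824, -0.0657, 0.3041]
eef_rot: [0.0, 0.687, 0.727, 0.0]
wrist_force: [1.4, -1.1, -0.0]
width: 0.0
gripper_force: 0.0
```

```bash
python3 - <<'E'
from h import *
s=sense();print(s["t"],s["position"],s["eef_rot"],s["wrist_force"],s["width"],s["joint_positions"])
w=snapshot("wrist");save(w,"w1")
print(np.round(w["cam_to_world"],3).tolist(),np.round(w["camera_matrix"],1).tolist())
for n in ["unit","lever_ball","vent_dot","tab_peg","panel_bar","panel","tray","gold_jar_mid","sprinkle_pink_mid","gel_lilac_mid"]: print(n,cen(w,n))
U=np.array([.4834,-.1029]);t=.0545
R=np.array([[np.cos(t),-np.sin(t)],[np.sin(t),np.cos(t)]])
for n,p in [("ball",(0,.075,.122)),("blue",(0,.106,.05)),("red",(0,.044,.05)),("bar",(0,-.035,.072)),("peg",(0,-.065,.076)),("c",(.058,.122,.05)),("c2",(.058,-.122,.05))]:
    print(n,np.round(proj(w,(*(U+R@p[:2]),p[2]),True),1))
E
```

```text
4.225 [ 0.48238246 -0.06571129  0.30413364] [3.23859503e-04 6.86944972e-01 7.26709359e-01 8.49083455e-05] [ 1.35814125 -1.14451157 -0.01518309] 0.00029371350370748666 [ 0.45199435  0.33108505 -0.55179911  1.90608802  0.20990438  0.96063046
 -0.14033066]
[[0.998, -0.054, -0.014, 0.479], [0.056, 0.964, 0.259, -0.001], [-0.0, -0.259, 0.966, 0.374], [0.0, 0.0, 0.0, 1.0]] [[309.7, 0.0, 318.8], [0.0, 309.7, 197.1], [0.0, 0.0, 1.0]]
unit [(0.82, np.float64(320.7), np.float64(166.8), [264, 83, 377, 277])]
lever_ball [(0.79, np.float64(321.1), np.float64(152.5), [310, 141, 332, 166])]
vent_dot [(0.96, np.float64(320.5), np.float64(166.9), [263, 84, 380, 276])]
tab_peg [(0.52, np.float64(211.4), np.float64(87.5), [184, 72, 238, 103])]
panel_bar [(0.63, np.float64(321.0), np.float64(222.0), [287, 205, 352, 250]), (0.28, np.float64(320.9), np.float64(166.8), [263, 84, 376, 277])]
panel [(0.74, np.float64(321.7), np.float64(222.0), [289, 203, 353, 253])]
tray []
gold_jar_mid [(0.76, np.float64(414.3), np.float64(317.6), [405, 307, 426, 328])]
sprinkle_pink_mid [(0.75, np.float64(215.3), np.float64(196.4), [190, 173, 241, 222])]
gel_lilac_mid [(0.62, np.float64(211.3), np.float64(87.3), [186, 71, 240, 104])]
ball [317.3 148.4]
blue [317.7 111.7]
red [317.6 170.4]
bar [317.5 247.4]
peg [317.5 273.7]
c [373.4  97.5]
c2 [363.8 302.2]
```

View pics/w1.png

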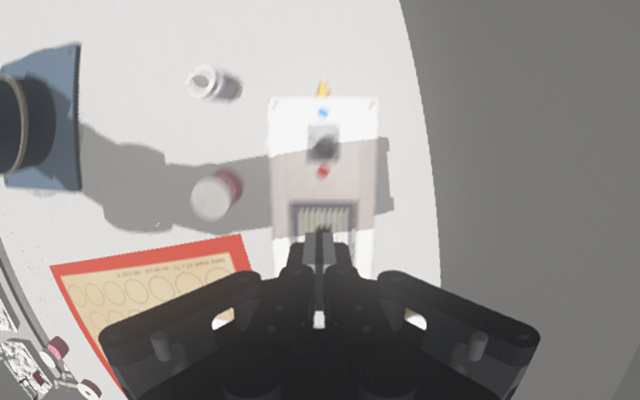

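The wrist view shows the blue dot at (322,112), the lever at (322,148), the red dot at (323,172) and the pleats at (322,222). The unit sits about 5 mm further in +x than I estimated. The closed fingertips are on the red side of the lever.

step_arm(offset=[[0, 0.1, 0.6], [0, 0, 0.6], [0, 0, 0.6], [0, 0, 0.6], [0, 0, 0.22], [0, 0, 0]], yaw=[0, 0, 0, 0, 0, 0])

```text
t: 5.52
position: [0.4866, -0.0667, 0.1728]
eef_rot: [-0.0, 0.687, 0.727, -0.0]
wrist_force: [0.3, -0.6, 0.7]
width: -0.0
gripper_force: 0.0
```

step_arm(offset=[[0.17, 0, 0], [0.17, 0, 0], [0.15, 0, 0], [0.15, 0, 0], [0.15, 0, 0], [0, 0, 0]], yaw=[0, 0, 0, 0, 0, 0])

```text
t: 6.28
position: [0.4844, -0.0269, 0.1729]
eef_rot: [0.0, 0.687, 0.727, -0.0]
wrist_force: [0.6, -3.3, 2.2]
width: -0.0
gripper_force: 1.8
```

step_arm(offset=[[0.08, 0, 0], [0.07, 0, 0], [0, 0, 0], [0, 0, 0]], yaw=[0, 0, 0, 0])

```text
t: 6.78
position: [0.484, -0.0205, 0.1729]
eef_rot: [0.0, 0.687, 0.727, -0.0]
wrist_force: [0.5, -5.8, 1.6]
width: 0.003
gripper_force: 2.5
```

```bash
python3 - <<'E'
from h import *
w=snapshot("wrist");b=snapshot("side");print(sense()["wrist_force"],sense()["t"])
A=cv2.resize(w["image"][60:260,220:420],(500,500),interpolation=cv2.INTER_CUBIC)
B=cv2.resize(b["image"][190:270,270:310],(250,500),interpolation=cv2.INTER_CUBIC)
cv2.imwrite("pics/p2.png",np.hstack([A,B])[:,:,::-1])
print(cen(w,"lever_ball"),cen(b,"lever_ball"))
for th in(0,.4,.5,.6):
    y=.075+.062*np.sin(th);X=(.488-.0545*y,-.104+y,.06+.062*np.cos(th)); print(th,np.round(proj(w,X,True)),np.round(proj(b,X)))
E
```

```text
[ 1.61719606 -5.43729472  1.71630885] 6.875
[(0.75, np.float64(313.9), np.float64(221.0), [292, 200, 333, 243]), (0.22, np.float64(141.9), np.float64(140.8), [84, 116, 192, 168])] []
0 [317. 284.] [303. 220.]
0.4 [317. 230.] [299. 227.]
0.5 [317. 216.] [298. 229.]
0.6 [317. 203.] [297. 231.]
```

View pics/p2.png

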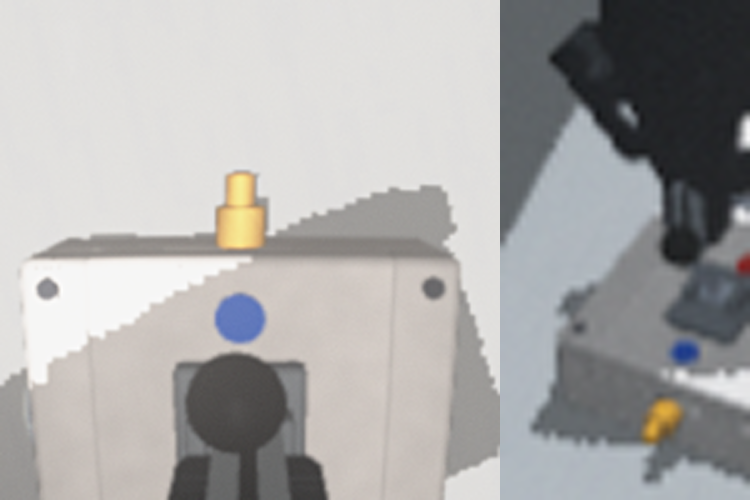

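The ball is at (315,221), tilted about 0.47–0.5 towards the blue dot and centred on the fingers. I'll hold it there for over 2 s, then let it back slowly.

step_arm(offset=[[0.02, 0, 0], [0, 0, 0], [0, 0, 0], [0, 0, 0], [0, 0, 0], [0, 0, 0], [0, 0, 0], [0, 0, 0], [0, 0, 0], [0, 0, 0], [0, 0, 0], [0, 0, 0], [0, 0, 0], [0, 0, 0], [0, 0, 0], [0, 0, 0], [0, 0, 0], [0, 0, 0], [0, 0, 0]], yaw=[0, 0, 0, 0, 0, 0, 0, 0, 0, 0, 0, 0, 0, 0, 0, 0, 0, 0, 0])

```text
t: 9.35
position: [0.484, -0.0196, 0.1729]
eef_rot: [0.0, 0.687, 0.726, -0.0]
wrist_force: [0.2, -5.5, 0.1]
width: 0.001
gripper_force: 2.6
```

step_arm(offset=[[-0.15, 0, 0], [-0.2, 0, 0], [-0.2, 0, 0], [-0.2, 0, 0], [-0.3, 0, 0], [-0.2, 0, -0.5], [0, 0, -1], [0, 0, 0], [0, 0, 0]], yaw=[0, 0, 0, 0, 0, 0, 0, 0, 0])

```text
t: 10.48
position: [0.4873, -0.0818, 0.2477]
eef_rot: [0.0, 0.687, 0.727, -0.0]
wrist_force: [-0.0, 0.2, 0.1]
width: 0.003
gripper_force: 0.0
```

step_arm(offset=[[-0.6, 0.23, 0], [-0.6, 0.23, 0], [-0.6, 0.22, 0], [0, 0, 0.5], [0, 0, 0.5], [0, 0, 0]], yaw=[0, 0, 0, 0, 0, 0])

```text
t: 11.22
position: [0.525, -0.1689, 0.1953]
eef_rot: [-0.003, 0.687, 0.727, -0.001]
wrist_force: [-0.0, 0.1, 0.0]
width: 0.001
gripper_force: 0.0
```

```bash
python3 - <<'E'
from h import *
s=sense();print(s["t"],s["position"],s["wrist_force"])
w=snapshot("wrist");a=snapshot("scene");b=snapshot("side")
A=cv2.resize(w["image"][130:380,195:395],(480,600),interpolation=cv2.INTER_CUBIC)
B=cv2.resize(b["image"][190:260,275:345],(300,300),interpolation=cv2.INTER_CUBIC)
C=cv2.resize(a["image"][185:255,255:325],(300,300),interpolation=cv2.INTER_CUBIC)
cv2.imwrite("pics/p3.png",np.hstack([A,np.vstack([B,C])])[:,:,::-1])
for n,p in [("ball",(0,.075,.122)),("red",(0,.044,.05)),("bar",(0,-.035,.072)),("peg",(0,-.065,.076)),("hinge",(0,-.097,.055)),("tip",(.034,-.068,.075))]:
    X=(.4885+p[0]-.0545*p[1],-.104+p[1]+.0545*p[0],p[2]);print(n,np.round(proj(w,X,True)),np.round(proj(b,X)),np.round(proj(a,X)))
E
```

```text
11.225 [ 0.52503746 -0.16892919  0.19528875] [-0.00793257  0.09287328  0.0007318 ]
ball [252. -34.] [303. 220.] [279. 208.]
red [272.  52.] [309. 232.] [288. 224.]
bar [268. 168.] [321. 210.] [307. 211.]
peg [269. 215.] [326. 204.] [314. 207.]
hinge [275. 247.] [330. 203.] [321. 209.]
tip [321. 219.] [316. 200.] [309. 203.]
```

View pics/p3.png

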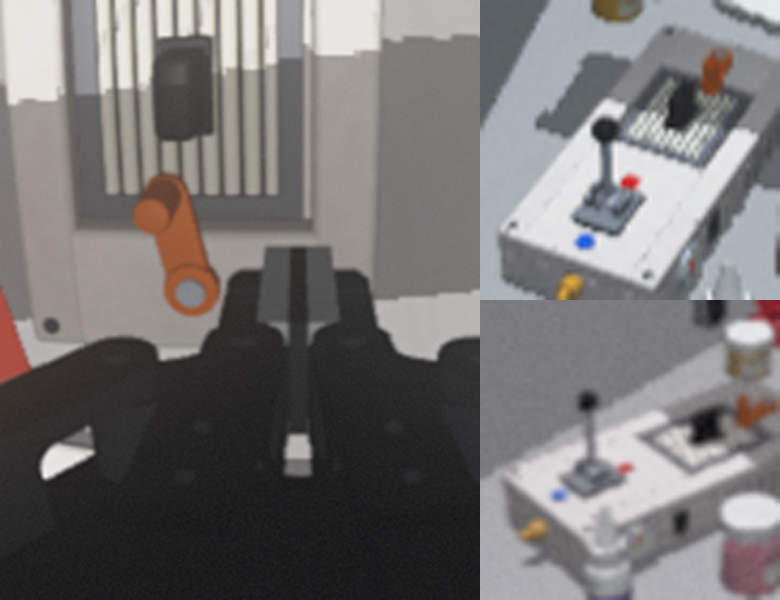

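The tab's peg top is at (260,220) and its hinge screw at (274,252), so the tab already sits slightly positive (about +0.2). The lever is back upright. I'll push the peg towards -x, then finish with a push towards -y.

step_arm(offset=[[-0.08, 0, 0.6], [0, 0, 0.6], [0, 0, 0.03], [0, -0.2, 0], [0, -0.2, 0], [-0.02, -0.16, 0], [-0.02, -0.16, 0], [0, 0, 0]], yaw=[0, 0, 0, 0, 0, 0, 0, 0])

```text
t: 12.38
position: [0.4906, -0.1776, 0.1368]
eef_rot: [0.0, 0.687, 0.727, -0.0]
wrist_force: [-0.9, -0.3, 0.5]
width: -0.0
gripper_force: 0.2
```

step_arm(offset=[[0, 0.06, 0], [0, 0, -0.6], [0.26, -0.46, 0], [0, 0, 0]], yaw=[0, 0, 0, 0])

```text
t: 12.88
position: [0.4691, -0.1645, 0.1664]
eef_rot: [-0.001, 0.686, 0.727, -0.0]
wrist_force: [1.0, 0.6, 0.2]
width: 0.0
gripper_force: 0.0
```

```bash
python3 - <<'E'
from h import *
s=sense();print(s["t"],s["position"],s["wrist_force"])
w=snapshot("wrist")
A=cv2.resize(w["image"][100:350,195:445],(600,600),interpolation=cv2.INTER_CUBIC)
cv2.imwrite("pics/p4.png",A[:,:,::-1])
E
```

```text
12.875 [ 0.46908823 -0.16446018  0.16643321] [0.96788107 0.64293654 0.20440462]
```

View pics/p4.png

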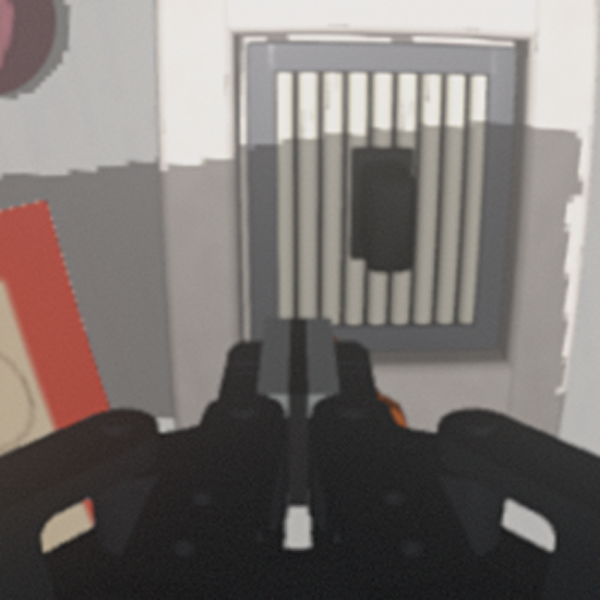

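The fingers hide the peg, though an orange sliver shows at (355,270). The bar is at (355,187), clear to the right of the fingers. I'll add a little clearance, lower, and push towards -y.

step_arm(offset=[[0.08, -0.08, 0], [0, 0, 0.59], [-0.1, 0, 0], [-0.12, 0, 0], [-0.12, 0, 0], [-0.12, 0, 0], [0, 0, 0]], yaw=[0, 0, 0, 0, 0, 0, 0])

```text
t: 13.8
position: [0.4679, -0.1853, 0.1373]
eef_rot: [0.001, 0.687, 0.726, 0.0]
wrist_force: [-0.5, -0.5, -0.6]
width: -0.002
gripper_force: 0.0
```

step_arm(offset=[[0, 0, 0], [0.05, 0, 0], [0, 0, -0.6], [0.7, 0.3, -0.6], [0.7, 0.25, 0], [0, 0, 0]], yaw=[0, 0, 0, 0, 0, 0], hand=0)

```text
t: 14.55
position: [0.4918, -0.1072, 0.1977]
eef_rot: [0.0, 0.685, 0.729, 0.001]
wrist_force: [-0.3, 0.1, -0.6]
width: 1.004
gripper_force: 0.0
```

```bash
python3 - <<'E'
from h import *
s=sense();print(s["t"],s["position"],s["wrist_force"],s["width"])
w=snapshot("wrist");a=snapshot("scene");b=snapshot("side")
A=cv2.resize(w["image"][130:380,195:445],(500,500),interpolation=cv2.INTER_CUBIC)
B=cv2.resize(b["image"][190:260,275:345],(250,250),interpolation=cv2.INTER_CUBIC)
C=cv2.resize(a["image"][190:240,285:335],(250,250),interpolation=cv2.INTER_CUBIC)
cv2.imwrite("pics/p5.png",np.hstack([A,np.vstack([B,C])])[:,:,::-1])
print(cen(w,"panel_bar"),cen(w,"panel"),cen(w,"tab_peg"))
for n,p in [("bar",(0,-.035,.072)),("pl1",(-.035,.007,.048)),("pl2",(.035,.007,.048)),("pl3",(.035,-.077,.048)),("hinge",(0,-.097,.055))]:
    X=(.4895+p[0]-.0545*p[1],-.1065+p[1]+.0545*p[0],p[2]);print(n,np.round(proj(w,X,True)))
E
```

```text
14.55 [ 0.49184319 -0.1072452   0.19768662] [-0.28363219  0.08965663 -0.64771278] 1.0042091225731427
[(0.58, np.float64(312.1), np.float64(240.5), [264, 192, 359, 290]), (0.24, np.float64(156.9), np.float64(25.2), [109, 1, 200, 55])] [(0.83, np.float64(312.4), np.float64(240.4), [264, 193, 357, 291])] [(0.57, np.float64(295.0), np.float64(313.8), [268, 305, 326, 322])]
bar [315. 261.]
pl1 [268. 194.]
pl2 [363. 194.]
pl3 [357. 292.]
hinge [315. 317.]
```

View pics/p5.png

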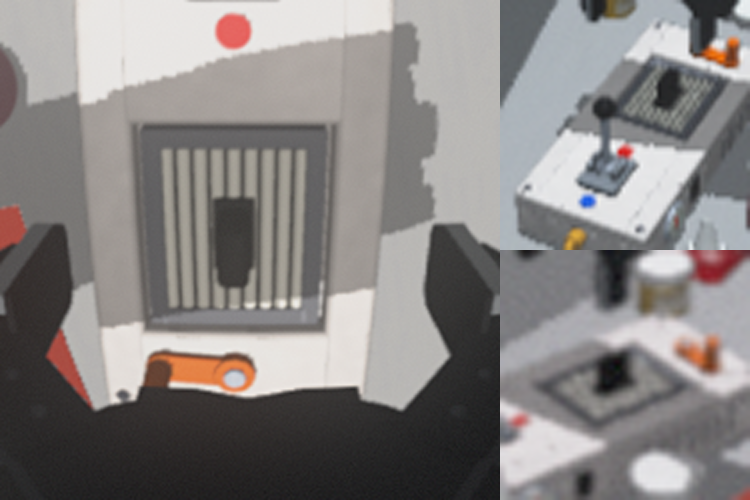

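The tab now lies at about 1.45 rad, with its peg at (273,314) and hinge at (313,318), fully clear of the panel. The bar is centred near x = 313. Next I'll grasp it.

step_arm(offset=[[-0.33, -0.035, 0], [-0.33, -0.035, 0.3], [0, 0, 0.4], [0, 0, 0.4], [0, 0, 0.3], [0, 0, 0.074], [0, 0, 0], [0, 0, 0]], yaw=[0, 0, 0, 0, 0, 0, 0, 0])

```text
t: 15.85
position: [0.4894, -0.1437, 0.1237]
eef_rot: [0.0, 0.687, 0.727, 0.0]
wrist_force: [-0.3, 0.3, 0.7]
width: 1.003
gripper_force: 0.0
```

step_arm(offset=[[0, 0, 0], [0, 0, 0], [0, 0, 0], [0, 0, 0], [0, 0, 0], [0, 0, 0], [0, 0, 0], [0, 0, 0]], yaw=[0, 0, 0, 0, 0, 0, 0, 0], hand=1, newtons=40)

```text
t: 16.85
position: [0.4892, -0.1436, 0.1234]
eef_rot: [0.0, 0.687, 0.727, 0.0]
wrist_force: [-0.3, 0.4, 5.7]
width: 0.129
gripper_force: 39.9
```

step_arm(offset=[[0, 0, -0.1], [0, 0, -0.15], [0, 0, -0.2], [0, 0, -0.3], [0, 0, -0.5], [0, 0, -0.5], [0, 0, -0.5], [0, 0, 0]], yaw=[0, 0, 0, 0, 0, 0, 0, 0])

```text
t: 17.85
position: [0.4899, -0.1437, 0.238]
eef_rot: [0.002, 0.687, 0.727, 0.001]
wrist_force: [-0.3, -0.6, -1.5]
width: 0.132
gripper_force: 39.2
```

```bash
python3 - <<'E'
from h import *
s=sense();print(s["t"],s["position"],s["wrist_force"],s["width"])
b=snapshot("side");a=snapshot("scene")
from scipy.optimize import least_squares
m=cut_out("tray",b);print([x["confidence"] for x in m])
r=m[0];mm=r["mask"].astype(np.uint8)
c=max(cv2.findContours(mm,0,2)[0],key=cv2.contourArea)[:,0,:]
W=np.array([atz(b,u,v,.010)[:2] for u,v in c],np.float32)
print(cv2.minAreaRect(W),r["rect"])
B=cv2.resize(b["image"][150:270,270:430],(640,480),interpolation=cv2.INTER_CUBIC)
cv2.imwrite("pics/p6.png",B[:,:,::-1])
E
```

```text
17.85 [ 0.48991378 -0.14368326  0.23804706] [-0.29861968 -0.55164955 -1.53267355] 0.13183482380665856
[0.71]
((0.5446895956993103, -0.1258101761341095), (0.012539454735815525, 0.050863515585660934), 31.416919708251953) [302.1, 218.1, 304.9, 238.8]
```

View pics/p6.png

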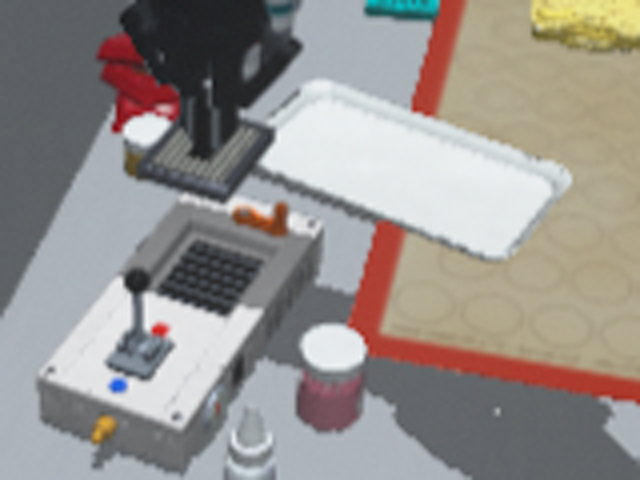

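The panel is held level and the well is empty. The tray is free, with its rim corners in the crop at (320,82), (570,180), (500,258) and about (240,160). Now I'll carry the panel over and turn it so it lies along the tray.

step_arm(offset=[[-0.4, -0.1, 0], [-0.7, -0.18, 0], [-0.8, -0.204, 0], [-0.8, -0.204, 0], [-0.8, -0.204, 0], [-0.6, -0.153, 0], [-0.39, -0.1, 0], [0, 0, 0]], yaw=[0, 0, 0, 0, 0, 0, 0, 0])

```text
t: 19.0
position: [0.444, -0.3719, 0.2349]
eef_rot: [-0.001, 0.688, 0.726, -0.0]
wrist_force: [0.2, 0.4, -1.6]
width: 0.135
gripper_force: 39.2
```

step_arm(offset=[[0, 0, 0], [0, 0, 0], [0, 0, 0], [0, 0, 0], [0, 0, 0], [0, 0, 0], [0, 0, 0], [0, 0, 0], [0, 0, 0], [0, 0, 0], [0, 0, 0]], yaw=[0.08, 0.08, 0.08, 0.08, 0.08, 0.08, 0.08, 0.08, 0.08, 0.078, 0])

```text
t: 20.38
position: [0.4455, -0.3691, 0.2355]
eef_rot: [-0.0, 1.0, -0.02, -0.0]
wrist_force: [-0.4, 0.3, -2.0]
width: 0.133
gripper_force: 39.2
```

```bash
python3 - <<'E'
from h import *
s=sense();print(s["t"],s["position"],s["eef_rot"],s["wrist_force"],s["width"])
w=snapshot("wrist");b=snapshot("side")
A=cv2.resize(w["image"][0:400,60:580],(520,400))
B=cv2.resize(b["image"][150:230,330:420],(270,240),interpolation=cv2.INTER_CUBIC)
C=np.zeros((400,270,3),np.uint8);C[:240]=B
cv2.imwrite("pics/p7.png",np.hstack([A,C])[:,:,::-1])
for z in(.014,):
  for x,y in((.13,.071),(.13,-.071),(-.13,.071),(-.13,-.071)):
    c,q=np.cos(-.047),np.sin(-.047)
    print(np.round(proj(w,(.433+c*x-q*y,-.371+q*x+c*y,z),True)))
E
```

```text
20.375 [ 0.44552716 -0.36906763  0.23554709] [-4.29399590e-04  9.99795509e-01 -2.02176294e-02 -5.57469052e-05] [-0.43818602  0.27291197 -2.04431066] 0.1333201897628289
[246.  63.]
[397.  64.]
[258. 306.]
[381. 307.]
```

View pics/p7.png

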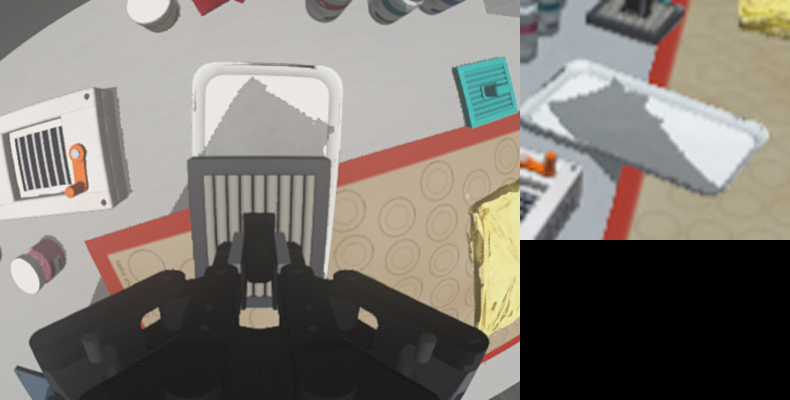

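The panel now lies along the tray, which shows at (252–402, 62) in the wrist view. It needs about 6 mm towards -y. The turquoise look-alike at (548,92) stays untouched. Now I'll lower it.

step_arm(offset=[[0, 0.13, 0.4], [0, 0, 0.6], [0, 0, 0.6], [0, 0, 0.5], [0, 0, 0.4], [0, 0, 0.2], [0, 0, 0]], yaw=[0, 0, 0, 0, 0, 0, 0])

```text
t: 21.35
position: [0.4443, -0.3772, 0.1003]
eef_rot: [-0.0, 1.0, -0.021, -0.0]
wrist_force: [-0.6, 0.1, -1.4]
width: 0.132
gripper_force: 39.2
```

step_arm(offset=[[0, 0, 0.05], [0, 0, 0.04], [0, 0, 0.03], [0, 0, 0]], yaw=[0, 0, 0, 0])

```text
t: 21.85
position: [0.4444, -0.3775, 0.0948]
eef_rot: [0.0, 1.0, -0.022, 0.0]
wrist_force: [0.9, -0.9, -0.9]
width: 0.127
gripper_force: 39.2
```

step_arm(offset=[[0, 0, 0.03], [0, 0, 0.02], [0, 0, 0], [0, 0, 0]], yaw=[0, 0, 0, 0])

```text
t: 22.35
position: [0.4444, -0.3775, 0.0922]
eef_rot: [-0.0, 1.0, -0.022, -0.0]
wrist_force: [-0.8, 0.2, -0.9]
width: 0.129
gripper_force: 39.2
```

step_arm(offset=[[0, 0, 0.02], [0, 0, 0.02], [0, 0, 0], [0, 0, 0]], yaw=[0, 0, 0, 0])

```text
t: 22.85
position: [0.4444, -0.3775, 0.0902]
eef_rot: [-0.0, 1.0, -0.022, 0.0]
wrist_force: [0.5, -0.2, 0.2]
width: 0.129
gripper_force: 39.4
```

step_arm(offset=[[0, 0, 0.02], [0, 0, 0], [0, 0, 0]], yaw=[0, 0, 0])

```text
t: 23.22
position: [0.4445, -0.3775, 0.0901]
eef_rot: [0.0, 1.0, -0.022, 0.0]
wrist_force: [-1.4, 1.0, 11.5]
width: 0.129
gripper_force: 40.8
```

In contact with the tray floor. I'll release and rise.

step_arm(offset=[[0, 0, 0], [0, 0, 0], [0, 0, 0], [0, 0, 0], [0, 0, 0], [0, 0, 0], [0, 0, -0.3], [0, 0, -0.6], [0, 0, -1], [0, 0, -1], [0, 0, 0]], yaw=[0, 0, 0, 0, 0, 0, 0, 0, 0, 0, 0], hand=0)

```text
t: 24.6
position: [0.4457, -0.3786, 0.2393]
eef_rot: [0.002, 1.0, -0.022, 0.003]
wrist_force: [0.8, -0.3, -0.3]
width: 0.999
gripper_force: 0.0
```

```bash
python3 - <<'E'
from h import *
s=sense();print(s["t"],s["position"],s["wrist_force"],s["width"])
w=snapshot("wrist");b=snapshot("side")
A=cv2.resize(w["image"][0:400,60:580],(520,400))
B=cv2.resize(b["image"][160:270,275:415],(280,220),interpolation=cv2.INTER_CUBIC)
C=np.zeros((400,280,3),np.uint8);C[:220]=B
cv2.imwrite("pics/p8.png",np.hstack([A,C])[:,:,::-1])
E
```

```text
24.6 [ 0.44573442 -0.37864862  0.23926276] [ 0.79354485 -0.2631338  -0.34067266] 0.9990808249468678
```

View pics/p8.png

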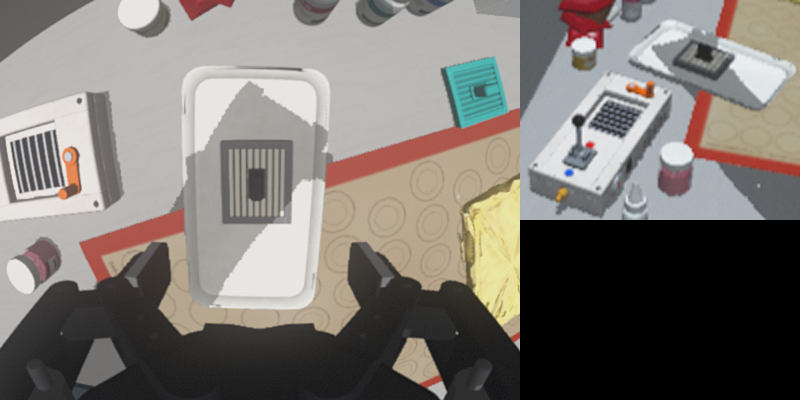

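The panel lies flat in the middle of the tray with its bar up. The tab is still turned aside, the lever is upright, and the two jars and the bottle are still standing where they were.

```bash
python3 -c "
from plant import *
print(job_done())"
```

```text
the job is handed in; nothing more can be done
None
```

I bled the compressor, turned the tab aside and laid the filter panel flat, bar up, in the white tray; I handed the job in at about 25 s, and the last pictures show the lever upright and the jars and bottle undisturbed.

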